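# Flip the status flag of the full tube rack

## Robot

A 6-joint arm with a two-finger parallel gripper is mounted at the origin on the work surface. World frame = base frame: x ahead of the robot, y to its left, z up, the work surface at z = 0. Lengths are in m, angles in degrees, forces in N, time in s.
With the tool pointing down it reaches from about 0.325 to 0.775 m from the base axis. Payload 5.5 kg.
Tool frame: the origin (TCP) lies at the very end of the fingers, on their centre line; the grasp point (between the pads) lies 19 mm behind it; z points along the fingers, y is the direction in which the jaws open and shut (so a half turn about z gives the same grasp; the last joint's range is limited). The gripper opens to 88 mm and grips with 3 to 60 N. Pads are 20 mm wide; open, the fingers measure 115 mm over their backs; the gripper's body (75 mm by 178 mm) begins 61 mm behind the grasp point.
Start: joints at [67.282, 5.22, 70.514, -0, 104.267, -3.249], TCP at [0.2, 0.566, 0.223] pointing down, gripper open.
Joint ranges: [-164.24, 164.24], [-49.07, 125.15], [9.68, 141.18], [-86.29, 266.29], [3.28, 154.24], [-151.56, 151.56]. Speed limits (degrees/s): [147.25, 147.25, 172.46, 180, 180, 180].

## Interface

Orientations are given as [roll, pitch, yaw] about the fixed x, y, z axes, in that order (R = Rz(yaw) Ry(pitch) Rx(roll)).
In Python, from workcell import state, camera, calibration, job_done gives the robot as it stands.
- The arm moves only by the tool jog_arm, never from a script. Its argument "increments" is a list of rows, each a list of 4 numbers: the shift along the tool's x, y, z in mm, then the turn about the tool's z in degrees. A call has exactly 10 rows; each row shifts and turns the commanded pose from where the row before left it, along the tool's axes as they then stand; what a row does not reach is not made up. A row lasts 1/10 s, in which the tool goes at most 50 mm and 8.59 degrees, less where a joint would pass 70% of its speed; a pose out of reach is approached as far as the arm can. A call is refused whole if a number of a shift passes 50 or a number of a turn 8.59, either way. A call with a gripper value outside its range is refused whole. "fingers" is the closure, from 0 (fully open) to 1 (shut), set as the call begins (left out, the last holds). The fingers move at their own pace and stop on an object; "newtons" is the grip in N (left out, the last holds). Time passes only in rows, so rows that do not move let the fingers close, or fill a call up. It gives the time, the measured TCP pose, the force and the opening at its end, in the units of the state.
- state(): the state, without advancing time (a new reading comes with each control period).
- camera(name): name is "scene" or "top" or "wrist"; returns the picture (480x640x3 uint8, red, green, blue); there is no depth.
- calibration(name): a dict with "fx", "fy", "cx", "cy" (pixels), "R" (3x3) and "t" (3): a world point X has camera coordinates R X + t. Camera axes: x right, y down, z forward; pixel columns grow to the right and rows downward; lengths in m; the calibration is good to about 2 mm. A picture is of the moment at which its call begins: read the wrist's pose just before it. calibration takes no time and is no camera call; for the wrist camera it gives the pose at the moment of the call.
- job_done(): hands the job in, once; it reports no verdict.
The state is a dict: "t": time; "joint_pos": joint angles; "dq": joint speeds; "joint_torque": joint torques, N m; "position": TCP position; "tcp_rot": TCP orientation; "force": force on the tool from outside, world axes, zero at the start; "ft_torque": the same for the moment, N m; "width": finger opening in m.
Only numpy, scipy, OpenCV 4.12 (cv2) and the standard library are available. Lean on these libraries where they do the work, as an engineer would, in place of code of your own. Each camera call takes 0.05 s, during which the arm holds its last target. There are 200 camera calls.

## Task

Two racks of corked tubes stand on the packing bench, each with a hinged flag on a stand in front of it. Flip the flag of the rack that has no empty holes right over its pivot, pushing gently with the fingertips, from the robot's right to its left, until it lies flat on the left side with its ring face up. Leave the other flag, the stands and everything else where they are, and do not lift anything off the bench.

Things in the scene. Friction and masses are not known exactly. Their poses are not given: they have to be found in the camera images.
- full_stand: loose flag stand, about 185 mm in front (robot side) of the full tube rack. Dark steel base 120 (x) x 125 (y) x 10 mm with two uprights near y = +-57 mm that carry the hinge; about 1.2 kg, slides if pushed with several newtons. Origin: centre of the base's underside. Its x axis points to the robot's left (yaw about 1.57, +-0.5), the way the flag is to go, y along the hinge line, z up.
- part_stand: loose flag stand, about 185 mm in front (robot side) of the part-filled tube rack. Dark steel base 120 (x) x 125 (y) x 10 mm with two uprights near y = +-57 mm that carry the hinge; about 1.2 kg, slides if pushed with several newtons. Origin: centre of the base's underside. Its x axis points to the robot's left (yaw about 1.57, +-0.5), the way the flag is to go, y along the hinge line, z up.
- full_flag (a joint): hinge of the flag paddle of the full rack, rad. 0 = flat on the robot's right of the hinge, towards -y (raised-bar face up), pi/2 = upright, pi = flat on the left (raised-ring face up); stops at 0 and pi, starts in 0 to 0.25. Hinge line 90 mm above the table. Stiff (0.04 N m friction, plate 60 g): it stays at any angle and takes about 1 N at the free edge to move.
- part_flag (a joint): hinge of the flag paddle of the part-filled rack, rad. 0 = flat on the robot's right of the hinge, towards -y (raised-bar face up), pi/2 = upright, pi = flat on the left (raised-ring face up); stops at 0 and pi, starts in 0 to 0.25. Hinge line 90 mm above the table. Stiff (0.04 N m friction, plate 60 g): it stays at any angle and takes about 1 N at the free edge to move.
- full_edge (a point): middle of the free edge of the full rack's flag paddle (mid-thickness), 75 mm from the hinge. The paddle is a bare aluminium plate 100 mm wide along the hinge and 4 mm thick. Below it, two narrow rest arms run 47 mm either side of its middle, out to 45 mm from the hinge; between them the space under the plate is open for 80 mm down to the base.
- part_edge (a point): middle of the free edge of the part-filled rack's flag paddle (mid-thickness), 75 mm from the hinge. The paddle is a bare aluminium plate 100 mm wide along the hinge and 4 mm thick. Below it, two narrow rest arms run 47 mm either side of its middle, out to 45 mm from the hinge; between them the space under the plate is open for 80 mm down to the base.
- full_rack: fixed black tube rack 90 (x) x 180 (y) x 45 mm with two rows of five tubes, all ten places filled; clear tubes of 18 mm diameter with cork stoppers, tops 124 mm above the table. Origin: centre of the underside; x points away from the robot.
- part_rack: the same rack with only five tubes and five empty places. Origin: centre of the underside.
- grinder: bystander: aluminium drum 48 mm in diameter, 44 mm high, between the racks. Origin: centre of the underside.
- carton: bystander: small cardboard box 85 x 55 x 24 mm, to the robot's right of the stands. Origin: centre of the underside.
- tamper: bystander: upright wooden tamper 30 mm in diameter, 72 mm high, to the robot's left of the stands. Origin: centre of the underside.
There are look-alikes about, which are no part of the job. Leave any purple or yellow look-alike of the part_stand alone.

How it is judged:
By the outcome, as a careful person would: the job done as asked, in the order asked, and still so for the second after the job is handed in, with the robot touching nothing.
It also fails if it takes over 48 s, if anything falls off the work surface, if the arm or the gripper's body presses on something with over 40 N, if the wrist force passes 120 N, or if a joint passes its speed limit or range.

## Working session

There is one attempt and no reset: what is moved stays moved. The work goes in short steps, Python scripts to look and compute and a tool call to move; the robot and the scene stay as the last step left them, time stands still between calls to the robot, and variables do not carry over. Pictures are saved under pics/ and viewed, about 8 in all and at most 12, crops included, and the job is handed in when it is done.

Besides the shell and the picture viewer there is one more tool, called after "Call:" by a JSON object that holds its "api" and its "payload". jog_arm: Moves the arm, as the interface text tells. Its arguments: {"type":"object","properties":{"increments":{"type":"array","items":{"type":"array","items":{"type":"number"}}},"fingers":{"type":"number"},"newtons":{"type":"number"}},"required":["increments"]}

```bash
mkdir -p pics
python3 - <<'E'
from workcell import *
import cv2,numpy as np
print(state())
for n in("scene","top"):
    im=camera(n); cv2.imwrite(f"pics/{n}0.png",im[:,:,::-1]); c=calibration(n); print(n,{k:np.round(v,4).tolist() for k,v in c.items()})
E
```

```text
{'t': 0.0, 'joint_pos': array([ 6.72824411e+01,  5.26227272e+00,  7.05816267e+01, -2.18131347e-03,
        1.04265991e+02, -3.24809050e+00]), 'dq': array([ 0.06494024,  0.03105303, -0.03310638,  0.03542284,  0.03232227,
       -0.04550412]), 'joint_torque': array([-1.42867848e-03, -4.46433949e+01, -4.06459701e+01,  6.94496697e-02,
        2.89135287e-02, -1.29476448e-04]), 'position': array([0.19987677, 0.56541626, 0.2215181 ]), 'tcp_rot': array([-1.79890166e+02, -4.11465199e-03,  1.60529992e+02]), 'force': array([-0.11616723,  0.13171113, -0.11285907]), 'ft_torque': array([ 7.41263907e-05,  3.50806800e-03, -2.01882242e-02]), 'width': 0.08781702470542384}
scene {'fx': 611.2615, 'fy': 611.2615, 'cx': 307.3717, 'cy': 242.9611, 'R': [[-0.6083, 0.7934, 0.0191], [0.4534, 0.3671, -0.8122], [-0.6514, -0.4854, -0.5831]], 't': [0.2908, -0.172, 1.8517]}
top {'fx': 529.6452, 'fy': 529.6452, 'cx': 324.1215, 'cy': 238.7542, 'R': [[0.029, -0.9996, 0.0014], [-0.9871, -0.0288, -0.1575], [0.1575, 0.0031, -0.9875]], 't': [-0.0085, 0.502, 1.3233]}
```

View pics/top0.png

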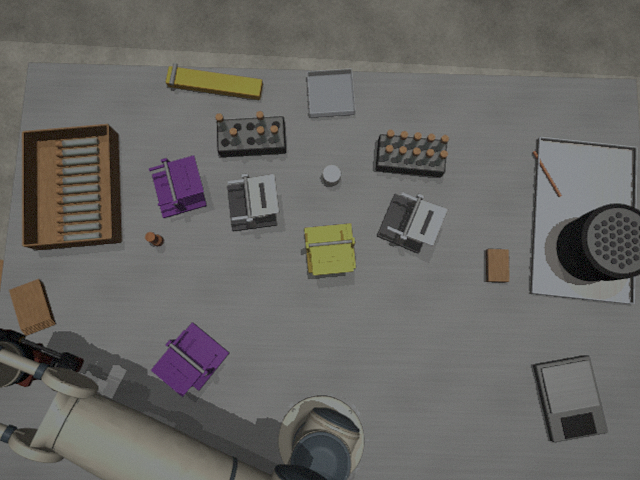

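View pics/scene0.png

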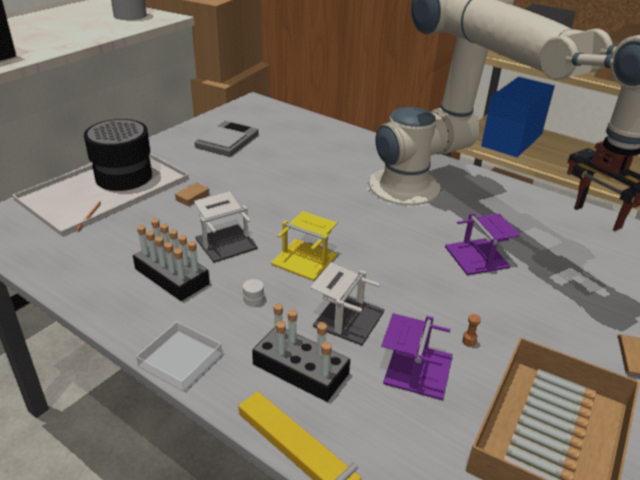

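Run:
```python
import cv2,numpy as np
t=cv2.imread("pics/top0.png")[175:265,365:460]; s=cv2.imread("pics/scene0.png")[180:265,180:265]
o=np.hstack([cv2.resize(t,None,fx=4.2,fy=4.2,interpolation=2)[:378],cv2.resize(s,(378,378),interpolation=2)])
cv2.imwrite("pics/crop1.png",o)
```

```text
(no output)
```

View pics/crop1.png

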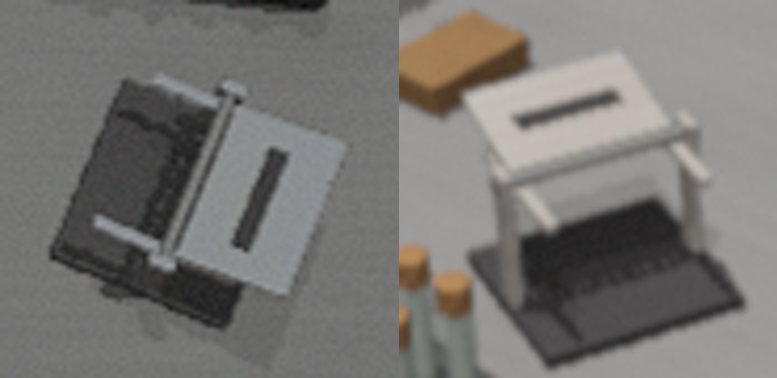

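```bash
cat > h.py <<'E'
import numpy as np,cv2
from workcell import calibration
def P(n):
    c=calibration(n);K=np.array([[c["fx"],0,c["cx"]],[0,c["fy"],c["cy"]],[0,0,1]])
    return K@np.c_[np.array(c["R"]),np.array(c["t"])]
def tri(A,a,B,b):
    X=cv2.triangulatePoints(A,B,np.float64(a).reshape(2,1),np.float64(b).reshape(2,1)).ravel();return X[:3]/X[3]
def plane(A,p,z):
    u,v=p;M=np.array([A[0]-u*A[2],A[1]-v*A[2]]);return np.linalg.solve(M[:,:2],-M[:,2]*z-M[:,3])
E
python3 - <<'E'
from h import *
np.set_printoptions(precision=4,suppress=True)
T,S=P("top"),P("scene")
for n,a,b in [("edge far",(447.9,209.8),(194.4,201.4)),("edge near",(433.3,245.5),(229.7,191.7)),("hinge far",(422.1,200.5),(203.8,220.5)),("hinge near",(407.9,236.9),(241.4,208.1))]: print(n,tri(T,a,S,b),plane(T,a,.092))
for p in [(420.2,196.4),(403.8,236.9)]: print("post",plane(T,p,.095))
for p in [(394.8,194),(377.4,235.7),(419.3,252.4)]: print("base",plane(T,p,.01))
E
```

```text
edge far [ 0.5718 -0.2962  0.1048] [ 0.5759 -0.3008]
edge near [ 0.4811 -0.2592  0.1057] [ 0.4848 -0.264 ]
hinge far [ 0.5987 -0.2367  0.0849] [ 0.5978 -0.2364]
hinge near [ 0.503  -0.1991  0.0898] [ 0.5045 -0.2012]
post [ 0.6075 -0.2311]
post [ 0.5037 -0.1906]
base [ 0.6331 -0.1787]
base [ 0.5191 -0.1338]
base [ 0.4779 -0.2441]
```

The stands: grey (412,222) in front of the rack at (411,153), which holds ten corks; grey (252,202) in front of the rack at (251,135), which has empty holes; yellow (330,250) and purple (180,186) and (190,358) are look-alikes. The target is the grey one at (412,222). The crop confirms it: bar face up, flag on the right, and the measured base of 122 x 118 mm matches. Hinge centre is at (0.5555,-0.211) and left direction is yaw 68.5°. The edge is at z≈0.105, so the angle is about 0.2 rad.

```bash
cat >> h.py <<'E'
from workcell import state
def rows(goal,yaw,n):
    s=state();p=np.array(s["position"]);a=s["tcp_rot"][2];d=(np.array(goal)-p)*1000/n;da=((yaw-a+180)%360-180)/n
    r=[]
    for i in range(n):
        c,q=np.cos(np.radians(a+da*i)),np.sin(np.radians(a+da*i))
        r.append([round(c*d[0]+q*d[1]),round(q*d[0]-c*d[1]),round(-d[2]),round(-da,1)])
    return r
E
python3 -c "
from h import *
print(rows([.513,-.318,.235],68.5,20))"
```

```text
[[-29, -36, -1, np.float64(4.6)], [-32, -34, -1, np.float64(4.6)], [-35, -31, -1, np.float64(4.6)], [-37, -28, -1, np.float64(4.6)], [-39, -25, -1, np.float64(4.6)], [-41, -22, -1, np.float64(4.6)], [-43, -19, -1, np.float64(4.6)], [-44, -15, -1, np.float64(4.6)], [-45, -11, -1, np.float64(4.6)], [-46, -8, -1, np.float64(4.6)], [-47, -4, -1, np.float64(4.6)], [-47, 0, -1, np.float64(4.6)], [-47, 3, -1, np.float64(4.6)], [-46, 7, -1, np.float64(4.6)], [-46, 11, -1, np.float64(4.6)], [-45, 14, -1, np.float64(4.6)], [-43, 18, -1, np.float64(4.6)], [-42, 21, -1, np.float64(4.6)], [-40, 25, -1, np.float64(4.6)], [-38, 28, -1, np.float64(4.6)]]
```

Call:
{"api": "jog_arm", "payload": {"increments": [[-29,-36,-1,4.6],[-32,-34,-1,4.6],[-35,-31,-1,4.6],[-37,-28,-1,4.6],[-39,-25,-1,4.6],[-41,-22,-1,4.6],[-43,-19,-1,4.6],[-44,-15,-1,4.6],[-45,-11,-1,4.6],[-46,-8,-1,4.6]], "fingers": 1, "newtons": 10}}

```text
t: 1.1
position: [0.3551, 0.1251, 0.2324]
tcp_rot: [180.0, 0.0, 114.4]
force: [0.4, -0.3, -0.5]
width: 0.0117
```

Call:
{"api": "jog_arm", "payload": {"increments": [[-47,-4,-1,4.6],[-47,0,-1,4.6],[-47,3,-1,4.6],[-46,7,-1,4.6],[-46,11,-1,4.6],[-45,14,-1,4.6],[-43,18,-1,4.6],[-42,21,-1,4.6],[-40,25,-1,4.6],[-38,28,-1,4.6]]}}

```text
t: 2.1
position: [0.5115, -0.3185, 0.242]
tcp_rot: [-180.0, -0.0, 68.3]
force: [0.9, 0.6, 0.2]
width: 0.0005
```

Call:
{"api": "jog_arm", "payload": {"increments": [[0,0,0,0],[0,0,0,0],[0,0,0,0],[0,0,0,0],[0,0,0,0],[0,0,0,0],[0,0,0,0],[0,0,0,0],[0,0,0,0],[0,0,0,0]]}}

```text
t: 3.1
position: [0.5113, -0.3165, 0.2426]
tcp_rot: [-180.0, -0.0, 68.5]
force: [0.4, 0.3, 0.7]
width: 0.001
```

```bash
python3 -c "
from h import *
from workcell import camera
im=camera('wrist');cv2.imwrite('pics/w1.png',im[:,:,::-1])
print(rows([.513,-.318,.09],68.5,10)[0], P('wrist').round(4).tolist())"
```

```text
[0, 0, 15, np.float64(0.0)] [[334.4434, -219.1492, -309.6975, -109.3947], [-161.1361, -408.6495, -131.3141, 36.5372], [-0.0932, -0.236, -0.9673, 0.3816]]
```

View pics/w1.png

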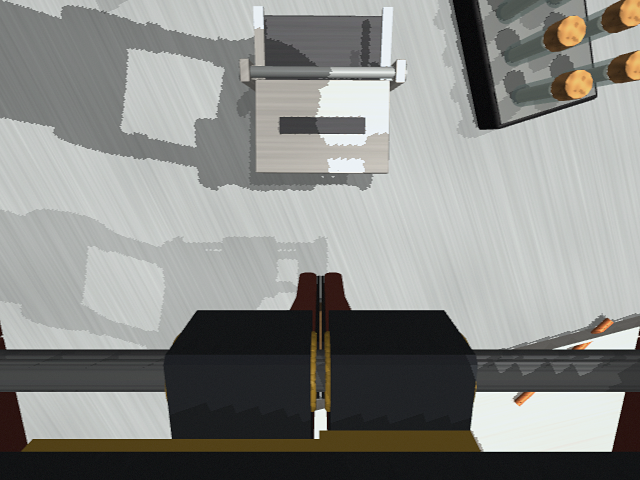

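Wrist view: the target flag is squarely ahead, with free-edge corners at (257,173) and (389,173) and the hinge rod at (322,72). The fingers are centred at column 320.

```bash
python3 -c "
from h import *
W=P('wrist');c=calibration('wrist');print('cam',-np.array(c['R']).T@c['t'])
l=np.array([.3665,.9304]);h=np.array([.5555,-.211])
for p,z in [((257,173),.105),((389,173),.105),((322,72),.095),((247,70),.095),((400,71),.095)]:
  q=plane(W,p,z);print(q.round(4),((q-h)@l).round(4))
p=state()['position'];print('tcp off',(p[:2]-h)@l)
"
```

```text
cam [ 0.53633887 -0.25198397  0.40427315]
[ 0.4819 -0.2598] -0.0724
[ 0.5748 -0.2965] -0.0724
[ 0.5542 -0.2103] 0.0001
[ 0.5035 -0.1889] 0.0015
[ 0.6077 -0.2307] 0.0008
tcp off -0.1144287793523588
```

Call:
{"api": "jog_arm", "payload": {"increments": [[0,0,25,0],[0,0,30,0],[0,0,30,0],[0,0,30,0],[0,0,25,0],[0,0,15,0],[5,0,0,0],[7,0,0,0],[7,0,0,0],[3,0,0,0]]}}

```text
t: 4.15
position: [0.5206, -0.2956, 0.0896]
tcp_rot: [179.8, 0.0, 68.6]
force: [0.3, 0.4, 0.0]
width: 0.0008
```

Call:
{"api": "jog_arm", "payload": {"increments": [[2,0,0,0],[2,0,0,0],[1,0,0,0],[1,0,0,0],[1,0,0,0],[1,0,0,0],[0,0,0,0],[0,0,0,0],[0,0,0,0],[0,0,0,0]]}}

```text
t: 5.15
position: [0.5223, -0.2887, 0.0876]
tcp_rot: [-180.0, 0.0, 68.5]
force: [-0.3, 0.2, 0.4]
width: 0.0007
```

Call:
{"api": "jog_arm", "payload": {"increments": [[1,0,0,0],[0,0,0,0],[1,0,0,0],[0,0,0,0],[1,0,0,0],[0,0,0,0],[1,0,0,0],[0,0,0,0],[0,0,0,0],[0,0,0,0]]}}

```text
t: 6.15
position: [0.5231, -0.2871, 0.0882]
tcp_rot: [180.0, 0.2, 68.4]
force: [-2.8, -7.3, -0.2]
width: 0.0007
```

Call:
{"api": "jog_arm", "payload": {"increments": [[0,0,-2,0],[0,0,-3,0],[0,0,-3,0],[1,0,-3,0],[1,0,-3,0],[1,0,-3,0],[1,0,-3,0],[1,0,-3,0],[0,0,0,0],[0,0,0,0]]}}

```text
t: 7.15
position: [0.5257, -0.2796, 0.1105]
tcp_rot: [-180.0, -0.1, 68.6]
force: [-0.7, 0.5, -0.4]
width: 0.0006
```

```bash
python3 -c "
from h import *
from workcell import camera
a=camera('wrist')[:300,150:500];b=camera('scene')[150:270,170:310];b=cv2.resize(b,(350,300))
cv2.imwrite('pics/w2.png',np.hstack([a,b])[:,:,::-1]);print(state()['force'],state()['position'])"
```

```text
[-0.58096227  0.50922882 -0.4017729 ] [ 0.52562437 -0.27974753  0.11029769]
```

View pics/w2.png

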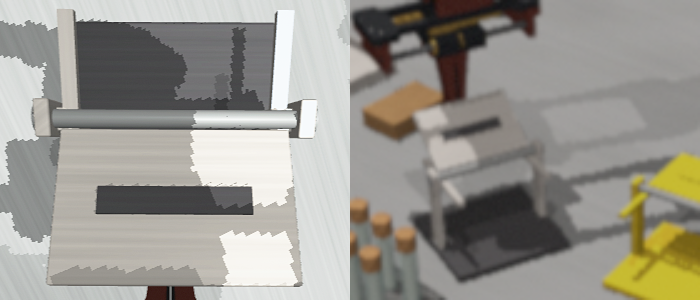

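```bash
python3 -c "
from h import *
W=P('wrist');c=calibration('wrist')
l=np.array([.3665,.9304]);h=np.array([.5555,-.211])
for z in (.105,.115,.125,.13):
  a,b=plane(W,(198,285),z),plane(W,(451,285),z);print(z,np.linalg.norm(a-b).round(4),((a+b)/2-h)@l)
q=[plane(W,p,.095) for p in ((150+35,118),(150+316,118))];print('posts',q,(sum(q)/2-h)@l)
"
```

```text
0.105 0.1151 -0.07133454231912369
0.115 0.1082 -0.0674086366813615
0.125 0.1013 -0.06348273104359925
0.13 0.0979 -0.06151977822471807
posts [array([ 0.49888323, -0.1867841 ]), array([ 0.6119652 , -0.23130673])] 0.0017907678189168588
```

Call:
{"api": "jog_arm", "payload": {"increments": [[2,0,-3,0],[2,0,-3,0],[2,0,-3,0],[2,0,-3,0],[3,0,-3,0],[3,0,-3,0],[3,0,-3,0],[3,0,-3,0],[4,0,-3,0],[4,0,-3,0]]}}

```text
t: 8.25
position: [0.536, -0.2538, 0.1408]
tcp_rot: [-180.0, -0.0, 68.5]
force: [-0.5, -1.4, -0.3]
width: 0.0006
```

Call:
{"api": "jog_arm", "payload": {"increments": [[4,0,-2,0],[4,0,-2,0],[4,0,-2,0],[4,0,-2,0],[4,0,0,0],[4,0,0,0],[4,0,0,0],[4,0,0,0],[4,0,0,0],[4,0,0,0]]}}

```text
t: 9.25
position: [0.5506, -0.2167, 0.1486]
tcp_rot: [-180.0, 0.0, 68.5]
force: [-0.7, -1.1, -0.4]
width: 0.0005
```

```bash
python3 -c "
from h import *
from workcell import camera
a=camera('wrist')[:300,150:500];b=camera('scene')[150:270,170:310];b=cv2.resize(b,(350,300))
p=state()['position'];print(p,(p[:2]-[.5555,-.211])@[.3665,.9304])
cv2.imwrite('pics/w3.png',np.hstack([a,b])[:,:,::-1])"
```

```text
[ 0.55068629 -0.2163429   0.14848718] -0.0067352595182552264
```

View pics/w3.png

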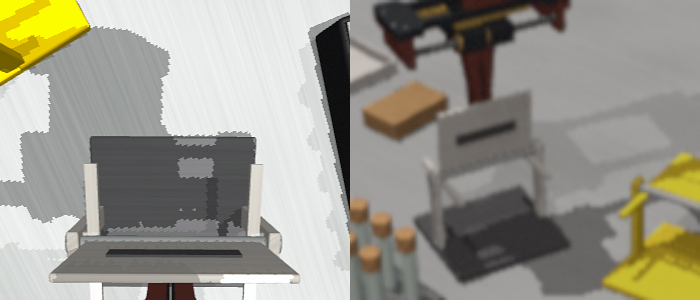

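Call:
{"api": "jog_arm", "payload": {"increments": [[0,0,-6,0],[4,0,1,0],[4,0,1,0],[4,0,1,0],[4,0,1,0],[4,0,2,0],[4,0,1,0],[4,0,2,0],[4,0,3,0],[3,0,2,0]]}}

```text
t: 10.35
position: [0.5634, -0.1839, 0.1403]
tcp_rot: [-180.0, -0.0, 68.5]
force: [0.4, -0.4, -0.1]
width: 0.0004
```

Call:
{"api": "jog_arm", "payload": {"increments": [[3,0,3,0],[3,0,3,0],[3,0,3,0],[2,0,3,0],[2,0,4,0],[2,0,3,0],[2,0,4,0],[2,0,4,0],[1,0,4,0],[1,0,4,0]]}}

```text
t: 11.35
position: [0.571, -0.1648, 0.1052]
tcp_rot: [-180.0, -0.0, 68.5]
force: [-0.1, -0.0, 1.7]
width: 0.0001
```

Call:
{"api": "jog_arm", "payload": {"increments": [[1,0,2,0],[0,0,2,0],[0,0,2,0],[0,0,2,0],[0,0,2,0],[0,0,1,0],[0,0,1,0],[0,0,0,0],[0,0,0,0],[0,0,0,0]]}}

```text
t: 12.35
position: [0.5714, -0.164, 0.0937]
tcp_rot: [180.0, 0.0, 68.5]
force: [-0.2, -0.3, 0.5]
width: 0.0002
```

Call:
{"api": "jog_arm", "payload": {"increments": [[0,0,1,0],[0,0,0,0],[0,0,1,0],[0,0,0,0],[0,0,1,0],[0,0,0,0],[0,0,0,0],[0,0,0,0],[0,0,0,0],[0,0,0,0]]}}

```text
t: 13.35
position: [0.5715, -0.164, 0.0922]
tcp_rot: [179.9, 0.0, 68.5]
force: [-2.6, 0.7, 7.3]
width: 0.0003
```

The plate is against its stop: 7 N at z=0.092, the expected height. I'll retreat and check.

Call:
{"api": "jog_arm", "payload": {"increments": [[0,0,-5,0],[0,0,-15,0],[0,0,-25,0],[0,0,-30,0],[-20,0,-30,0],[-40,0,-20,0],[-40,0,0,0],[-40,0,0,0],[-40,0,0,0],[-20,0,0,0]]}}

```text
t: 14.35
position: [0.4967, -0.3529, 0.2163]
tcp_rot: [180.0, 0.1, 68.4]
force: [0.3, 0.5, 0.5]
width: 0.0002
```

```bash
python3 -c "
from h import *
from workcell import camera
c=camera('wrist');a=camera('top');b=camera('scene')
print(state()['position'],state()['force'])
cv2.imwrite('pics/f.png',np.hstack([cv2.resize(a[120:280,140:520],(400,300)) if 0 else cv2.resize(a[170:270,365:465],(300,300),interpolation=2),cv2.resize(b[170:270,170:270],(300,300),interpolation=2)])[:,:,::-1])
cv2.imwrite('pics/topf.png',a[:,:,::-1])
d=np.abs(a.astype(int)-cv2.imread('pics/top0.png')[:,:,::-1]).max(2)
for n,(x,y,w,h) in dict(part=(222,170,60,65),yellow=(300,218,60,62),carton=(483,243,30,43),tamper=(142,228,24,22),grinder=(318,162,28,28)).items(): print(n,(d[y:y+h,x:x+w]>45).sum())
"
```

```text
[ 0.49771885 -0.35101583  0.21604678] [0.38448918 0.3968755  0.95773089]
part 0
yellow 0
carton 505
tamper 0
grinder 0
```

View pics/f.png

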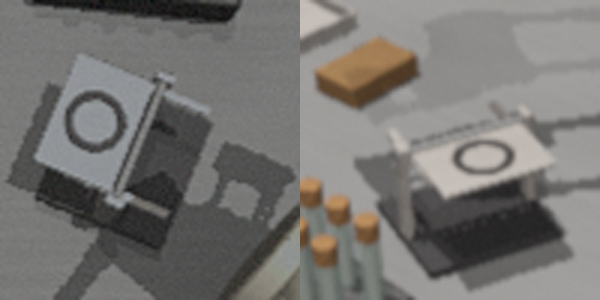

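The flag lies flat with its ring up. The posts at (420,196) and (404,237) are where they were. The carton's difference count comes from the arm covering it in the top view; in the scene view it is still at (192,194).

```bash
python3 -c "
from workcell import *
print(job_done())"
```

```text
the job is handed in; nothing more can be done
None
```

I flipped the flag of the full rack right over its pivot, from the robot's right to its left, and handed the job in at about 14.5 s. It lies flat on the left side with its ring face up. I lifted its free edge with the closed fingertips, pushed it upright, then pressed it down.

**Flag:** The fingertips met the end stop at z = 0.092 m, the expected height for a flat plate. I did not triangulate the plate again afterwards.

**Forces:** About 8 N at first contact, 1–2 N during the swing and 7 N when pressing on the stop. These are readings at the end of each move. All are far below the limits.

**Stand:** Its post tops are at the same pixels as before, about (420,196) and (404,237). A check partway through the flip showed a shift of no more than 2 mm, which is within measurement error.

**Other things:** The top view shows no change at the other flag and its stand, the yellow look-alike, the tamper or the grinder. I did not check the purple look-alikes, but the arm did no work near them.

**One check disagreed:** The top view showed a difference at the carton, most likely because the arm was covering it. In the scene view the carton is still at its starting pixel, (192,194).

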